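# Turn the leaf of the reception price book

## Task

Turn the next leaf of the reception desk's display book: with closed fingertips push the leaf with the middle tab, now on top on the right-hand side of the V-shaped stand, up and over the spine, and press it down gently until it lies flat on the left-hand side (left and right as the robot sees them). Do not pinch or slam it, leave the other two leaves lying where they are and everything else on the desk in place, and finish with the hand clear.

Things in the scene. Friction and masses are not known exactly. Their poses are not given: they have to be found in the camera images.
- stand: aluminium display stand fixed to the desk: a shallow V-shaped cradle, 210 mm along its spine (its x axis, pointing roughly away from the robot) and 250 mm across (its y axis), with three rigid black leaves on one spine like an open book. Origin: centre of its underside. Both sides of the V rise outwards at 0.42 rad. Right = -y side: the leaf to turn, the last leaf under it. Left = +y side: the first leaf.
- spine (a point): middle of the spine: a level line along the stand's x axis, the hinge axis of all three leaves, 32 mm above the desk.
- leaf (a joint): angle (rad) of the leaf to turn, about the spine: 0 = lying on the -y side of the V (0.42 above level), 1.15 = upright, 2.30 = flat on the +y side, at its stop. Starts at 0 to 0.25. The hinge is stiff (0.16 N m, leaf about 0.1 kg): the leaf stays at any angle where it is left, so it must be pushed all the way over and down.
- leaf_tab (a point): middle of the tab of the leaf to turn. The leaf is a black plate with pale printed blocks, 3 mm thick, 194 mm along the spine, reaching 138 mm from the hinge axis; its tab, 36 mm wide, at the middle of the outer edge, sticks out to 164 mm from the axis (this point is 151 mm from it). The tab overhangs the cradle and the last leaf: nothing is under it.
- first_leaf (a joint): angle of the first leaf (same sense), 2.30 = lying on the +y side, where it starts and stays. Same shape but its tab is 68 mm from the middle towards +x. The turned leaf comes to lie on it.
- last_leaf (a joint): angle of the last leaf, 0 = lying on the -y side under the leaf to turn, where it starts and stays. Same shape but its tab is 68 mm from the middle towards -x.
- phone: grey desk phone fixed to the desk, 190 (x) x 150 (y) mm, handset top 48 mm above the desk; origin: centre of its underside. It stands on one side of the robot and the stand on the other; they may be swapped.
- oil_bottle: one of two small round amber glass bottles with black caps, 32 mm diameter, 75 mm tall, upright near the display stand; origin: centre of its underside. Leave alone.
- oil_bottle_b: the other small amber bottle, same shape and size; origin: centre of its underside. Leave alone.
- mouse: white computer mouse, 100 x 58 x 32 mm, just beside the left-hand (+y) side of the stand; origin: centre of its underside. Leave alone.
- mug: white mug, 80 mm diameter, 95 mm tall, right-hand near side of the desk; origin: centre of its underside. Leave alone.
- stapler: black stapler, 130 x 34 x 48 mm, beyond the stand and the phone, midway; origin: centre of its underside. Leave alone.
- spray: grey spray bottle with a blue band, 84 mm diameter, 220 mm tall, at the far left of the desk; origin: centre of its underside. Leave alone.

How it is judged:
By the outcome, as a careful person would: the job done as asked, in the order asked, and still so for the second after the job is handed in, with the robot touching nothing.
It also fails if it takes over 48 s, if anything falls off the work surface, if the arm or the gripper's body presses on something with over 40 N, if the wrist force passes 120 N, or if a joint passes its speed limit or range.

## Robot

A 6-joint arm with a two-finger parallel gripper is mounted at the origin on the work surface. World frame = base frame: x ahead of the robot, y to its left, z up, the work surface at z = 0. Lengths are in m, angles in rad, forces in N, time in s.
With the tool pointing down it reaches from about 0.35 to 1 m from the base axis. Payload 7.1 kg.
Tool frame: the origin (TCP) lies midway between the tips of the shut fingers; the grasp point (between the pads) lies 19 mm behind it; z points along the fingers, y is the line along which they close (so a half turn about z gives the same grasp; the last joint's range is limited). The gripper opens to 85 mm and grips with 20 to 120 N. Pads are 22 mm wide; open, the fingers measure 114 mm over their backs; the gripper's body (76 mm by 85 mm) begins 54 mm behind the grasp point. The pads swing forward as they close: fully open they stand 13 mm farther back than shut.
Start: joints at [-0.019, 0.423, 1.63, -0, 1.089, -0.019], TCP at [0.625, 0, 0.231] pointing down, gripper open.
Joint ranges: [-3, 3], [-0.9, 2.11], [0.09, 2.58], [-1.31, 4.45], [0.11, 2.69], [-2.54, 2.54]. Speed limits (rad/s): [2.39, 2.39, 3.01, 3.14, 3.14, 3.14].

## Interface

Orientations are given as [roll, pitch, yaw] about the fixed x, y, z axes, in that order (R = Rz(yaw) Ry(pitch) Rx(roll)).
In Python, from workcell import ctrl gives the robot as it stands.
- The arm moves only by the shell command python3 -m creep 'ROWS' [OPENING] [FORCE]. ROWS is JSON, a list of rows, each an object of numbers: "x", "y", "z": the shift along the world's x, y, z normalised to -1 to 1, where 1 is 20 cm; "rx", "ry", "rz": the turn, a rotation vector about the world's x, y, z normalised to -1 to 1, where 1 is 30 degrees. A call has 1 to 20 rows; each row is the pose to reach, as a shift and turn from the pose commanded when the call began; what a row does not reach only later rows make up. A row lasts 1/10 s, in which the tool goes at most 50 mm and 8.59 degrees, less where a joint would pass 70% of its speed; a pose out of reach is approached as far as the arm can. A call with a number of a shift or a turn outside -1 to 1 is refused whole. A call with a gripper value outside its range is refused whole. OPENING is the opening, from 0 (shut) to 1 (fully open), set as the call begins (- or left out, the last holds). The fingers move at their own pace and stop on an object; FORCE is the grip in N (left out, the last holds). Time passes only in rows, so rows that repeat a pose let the fingers close. It gives the time, the measured TCP pose, the force, the opening and the grip force at its end, in the units of the state.
- ctrl.read_state(): the state, without advancing time (a new reading comes with each control period).
- ctrl.camera(name): name is "scene" or "side" or "wrist"; returns a dict with "frame" (400x640x3 uint8, red, green, blue), "fx", "fy", "cx", "cy" (pixels), "dist" ([k1, k2, p1, p2, k3] as OpenCV has them; the pictures are not rectified), "R" (3x3) and "t" (3): a world point X has camera coordinates R X + t; the wrist camera has in their place "T_tool_cam" (4x4, takes a point from camera to tool coordinates, whose origin is the TCP and whose axes are the flange's). Camera axes: x right, y down, z forward; pixel columns grow to the right and rows downward; lengths in m; the calibration is good to about 2 mm. A picture is of the moment at which its call begins: read the wrist's pose just before it. There is no depth.
- ctrl.job_done(): hands the job in; it is judged then, once.
The state is a dict: "t": time; "joint_pos": joint angles; "joint_vel": joint speeds; "tau": joint torques, N m; "position": TCP position; "tcp_rot": TCP orientation; "ft_force": force on the tool from outside, world axes, zero at the start; "torque": the same for the moment, N m; "finger_gap": finger opening in m; "grasp_force": force on a finger pad.
Only numpy, scipy, OpenCV 4.12 (cv2) and the standard library are available. Lean on these libraries where they do the work, as an engineer would, in place of code of your own. Each camera call takes 0.05 s, during which the arm holds its last target. There are 200 camera calls.

## Working session

There is one attempt and no reset: what is moved stays moved. The work goes in short steps, Python scripts to look and compute and a shell command to move; the robot and the scene stay as the last step left them, time stands still between calls to the robot, and variables do not carry over. Pictures are saved under pics/ and viewed, at most 10 in all, crops included, and the job is handed in when it is done.

```bash
mkdir -p pics; ls
python3 - <<'E'
from workcell import ctrl
import cv2,pickle
d={}
for n in("scene","side"):
    c=ctrl.camera(n);d[n]=c;cv2.imwrite(f"pics/{n}0.png",c["frame"][...,::-1])
pickle.dump(d,open("cams.pkl","wb"))
s=ctrl.read_state();print(s["t"],s["position"],s["tcp_rot"],s["ft_force"])
E
```

```text
pics
0.1 [6.24505896e-01 4.30832284e-05 2.30647140e-01] [-3.14021914e+00 -4.33350348e-05  1.57079316e+00] [ 0.04027109 -0.28534542  0.45691297]
```

View pics/scene0.png

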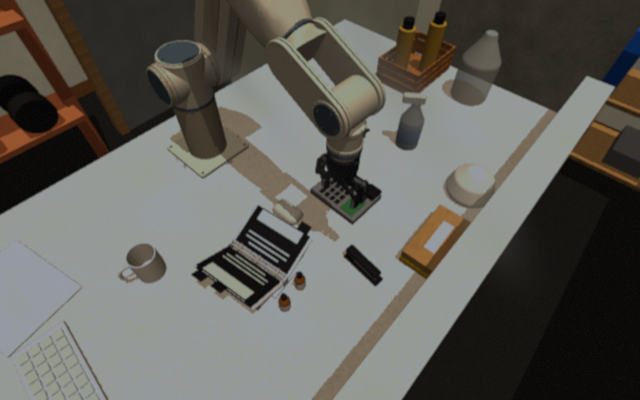

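View pics/side0.png

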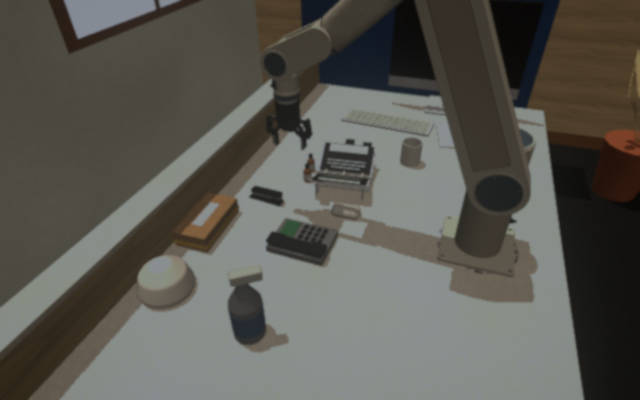

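The stand is on the robot's right, around scene pixel (255,257). The phone is on the left, and the bottles are at the stand's far end, near (290,290). I'll enlarge the stand in both views.

Run:
```python
import cv2
a=cv2.imread("pics/scene0.png")[195:315,180:330];cv2.imwrite("pics/sc1.png",cv2.convertScaleAbs(cv2.resize(a,None,fx=5,fy=5,interpolation=cv2.INTER_CUBIC),alpha=1.6))
a=cv2.imread("pics/side0.png")[130:220,295:395];cv2.imwrite("pics/sd1.png",cv2.convertScaleAbs(cv2.resize(a,None,fx=6,fy=6,interpolation=cv2.INTER_CUBIC),alpha=1.6))
```

```text
(no output)
```

View pics/sc1.png

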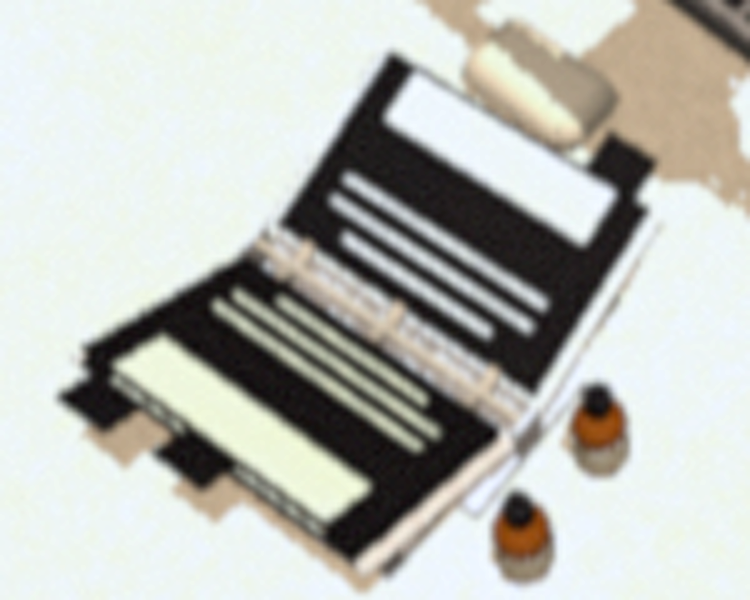

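View pics/sd1.png

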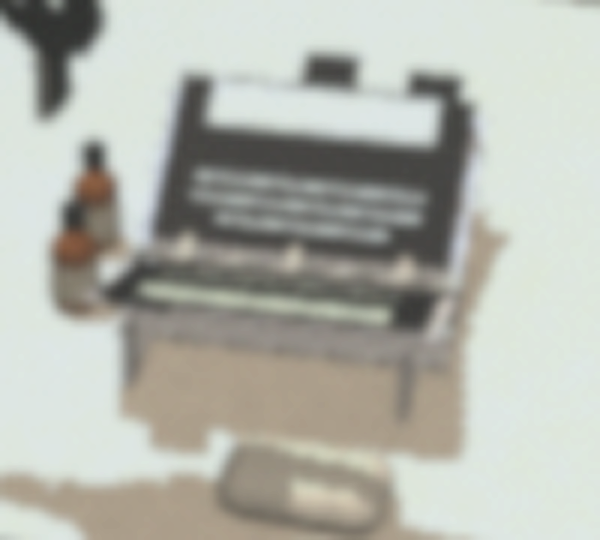

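The turn leaf's tab has scene corners (211,286)–(222,293) and side corners (346,139.5)–(354.5,139.5). The last leaf's tab is beside it, nearer the robot. Next I'll fit the stand pose and the leaf angle to these.

```bash
cat > fit.py <<'E'
import numpy as np,cv2,pickle
from scipy.optimize import least_squares
d=pickle.load(open("cams.pkl","rb"))
def proj(c,P):
    return cv2.projectPoints(np.array(P,float),cv2.Rodrigues(np.array(c["R"],float))[0],np.array(c["t"],float),np.array([[c["fx"],0,c["cx"]],[0,c["fy"],c["cy"]],[0,0,1.]]),np.array(c["dist"],float))[0][:,0]
def pt(p,s,r,q):
    a=.42+q; l=np.array([s,-r*np.cos(a)]); c,n=np.cos(p[2]),np.sin(p[2])
    return [p[0]+c*l[0]-n*l[1],p[1]+n*l[0]+c*l[1],.032+r*np.sin(a)]
F,L,T=2.3,0,None
sc=[(-.097,.138,F,392,55),(.097,.138,F,648,208),(.05,.164,F,612,133),(.086,.164,F,655,160),
 (-.018,.164,T,155,455),(.018,.164,T,210,490),(.097,.138,T,355,557),(-.086,.164,L,60,397),(-.05,.164,L,103,430),(0,0,0,390,318)]
sd=[(.018,.164,T,305,57),(-.018,.164,T,357,57),(-.05,.164,L,412,73),(-.086,.164,L,463,75),(.097,.138,T,180,75),(0,0,0,295,258)]
def res(p):
    o=[]
    for n,l,k,off in(("scene",sc,5,(180,195)),("side",sd,6,(295,130))):
        P=[pt(p,s,r,p[3] if q is None else q) for s,r,q,_,_ in l]
        o.append(proj(d[n],P)-np.array([[u/k+off[0],v/k+off[1]] for *_,u,v in l]))
    return np.vstack(o)
r=least_squares(lambda p:res(p).ravel(),[.6,-.25,0,.1],loss="soft_l1")
if __name__=="__main__":
    p=r.x;print(p);print(res(p).round(1).tolist())
    for q in(p[3],1.15,2.3):print("tab",np.round(pt(p,0,.151,q),3))
    print("sigma",np.sqrt(np.diag(np.linalg.inv(r.jac.T@r.jac)))*.5)
    # bottles (centre ~40mm), mouse (15mm) from scene
    c=d["scene"];K=np.array([[c["fx"],0,c["cx"]],[0,c["fy"],c["cy"]],[0,0,1.]]);R=np.array(c["R"]);t=np.array(c["t"])
    for nm,u,v,z in(("b",599,400,.07),("b2",517,508,.07),("mouse",540,85,.02)):
        x=cv2.undistortPoints(np.array([[[u/5+180,v/5+195]]],float),K,np.array(c["dist"],float))[0,0]
        D=R.T@np.array([x[0],x[1],1]);C=-R.T@t;print(nm,np.round(C+D*(z-C[2])/D[2],3))
E
python3 fit.py; python3 -c "
from workcell import ctrl;import numpy as np;print(np.array(ctrl.camera('wrist')['T_tool_cam']).round(3))"
```

```text
[ 0.50254273 -0.2023439   0.11879396  0.03694173]
[[-0.3, -1.2], [0.5, 0.1], [-0.6, -0.6], [0.9, 0.1], [-0.9, -0.2], [-1.6, 0.6], [0.0, -0.7], [-0.8, -1.1], [0.4, -0.3], [-0.7, 2.2], [-0.6, -0.5], [-0.3, 0.4], [-1.4, -0.6], [-0.8, -0.0], [-0.3, -0.0], [-1.4, 1.9]]
tab [ 0.519 -0.337  0.099]
tab [ 0.503 -0.202  0.183]
tab [ 0.486 -0.066  0.094]
sigma [0.00057577 0.00056599 0.00346745 0.0074577 ]
b [ 0.637 -0.165  0.07 ]
b2 [ 0.648 -0.237  0.07 ]
mouse [ 0.439 -0.015  0.02 ]
[[ 0.    -0.946 -0.323  0.084]
 [ 1.    -0.     0.001 -0.001]
 [-0.001 -0.323  0.946 -0.142]
 [ 0.     0.     0.     1.   ]]
```

The fit is consistent, with residuals of about 1 px: stand at (0.5025, -0.202), yaw 0.119, leaf angle about 0.04. My plan is to keep the gripper shut and tilt the tool about 45° so the tips get under the tab from outside. I'll then sweep the tab around the spine while righting the tool, and press from above. Next I'll compute the waypoints.

```bash
cat > plan.py <<'E'
import numpy as np
from fit import r
X,Y,YAW,Q=r.x
def tcp(a,e,rc,lead=0,edge=None,back=0,s=.0):
    """a leaf elevation(deg), e tool elevation(deg); lead = push beyond contact (m)"""
    a,e=np.radians([a,e]);u=np.array([-np.cos(e),np.sin(e)]);w=np.array([np.sin(e),np.cos(e)])
    d=np.array([-np.cos(a),np.sin(a)]);t=np.array([np.sin(a),np.cos(a)])
    C=np.array([0,.032])+rc*d-.0015*t if edge is None else np.array([0,.032])+.164*d-.0015*t-edge*u
    p=C-.011*w+lead*t+back*u
    c,n=np.cos(YAW),np.sin(YAW)
    return np.array([X+c*s-n*p[0],Y+n*s+c*p[0],p[1]])
E
python3 - <<'E'
from plan import *
from fit import d
import cv2
print("approach",tcp(26,45,0,-.004,.010,.08).round(3),"under",tcp(26,45,0,-.004,.010).round(3))
for a,e in((26,45),(35,45),(45,45)):print(a,e,tcp(a,e,0,0,.010).round(3))
for a,e in((45,45),(55,45),(65,50),(75,57),(85,65),(95,72),(105,80),(115,90),(125,90),(135,90),(145,90),(152,90),(156,90)):print(a,e,tcp(a,e,.15).round(3))
c=d["scene"];K=np.array([[c["fx"],0,c["cx"]],[0,c["fy"],c["cy"]],[0,0,1.]]);R=np.array(c["R"])
x=cv2.undistortPoints(np.array([[[148.,268.]]]),K,np.array(c["dist"],float))[0,0];D=R.T@np.array([*x,1]);C=-R.T@np.array(c["t"]);print("mug",C+D*(.04-C[2])/D[2])
E
python3 -m creep '[{"z":0.25,"y":-0.25,"x":-0.1,"rz":0.227},{"z":0.35,"y":-0.5,"x":-0.2,"rz":0.227},{"z":0.35,"y":-0.75,"x":-0.3,"rz":0.227},{"z":0.35,"y":-1,"x":-0.4,"rz":0.227},{"z":0.35,"y":-1,"x":-0.5,"rz":0.227},{"z":0.35,"y":-1,"x":-0.5,"rz":0.227}]' 0 20
```

```text
approach [ 0.527 -0.408  0.141] under [ 0.52  -0.352  0.084]
26 45 [ 0.52  -0.35   0.088]
35 45 [ 0.519 -0.337  0.11 ]
45 45 [ 0.516 -0.319  0.132]
45 45 [ 0.516 -0.316  0.129]
55 45 [ 0.514 -0.297  0.146]
65 50 [ 0.511 -0.275  0.16 ]
75 57 [ 0.508 -0.251  0.171]
85 65 [ 0.505 -0.227  0.177]
95 72 [ 0.502 -0.201  0.178]
105 80 [ 0.499 -0.176  0.175]
115 90 [ 0.496 -0.152  0.169]
125 90 [ 0.494 -0.129  0.156]
135 90 [ 0.491 -0.109  0.139]
145 90 [ 0.489 -0.092  0.119]
152 90 [ 0.488 -0.082  0.104]
156 90 [ 0.488 -0.078  0.094]
mug [ 0.29680145 -0.42575962  0.04      ]validation failed for argument at $[0]...
```

```bash
python3 -m creep '[{"x":-0.1,"y":-0.25,"z":0.25,"rx":0,"ry":0,"rz":0.227},{"x":-0.2,"y":-0.5,"z":0.35,"rx":0,"ry":0,"rz":0.227},{"x":-0.3,"y":-0.75,"z":0.35,"rx":0,"ry":0,"rz":0.227},{"x":-0.4,"y":-1,"z":0.35,"rx":0,"ry":0,"rz":0.227},{"x":-0.5,"y":-1,"z":0.35,"rx":0,"ry":0,"rz":0.227},{"x":-0.5,"y":-1,"z":0.35,"rx":0,"ry":0,"rz":0.227}]' 0 20
```

```text
t: 0.75
position: [0.5217, -0.2033, 0.3014]
tcp_rot: [-3.14, 0.001, 1.685]
ft_force: [0.3, 0.6, 0.6]
finger_gap: 0.0001
grasp_force: 0.0
```

```bash
python3 -m creep '[{"x":0,"y":-0.25,"z":0,"rx":0.25,"ry":0.03,"rz":0},{"x":0,"y":-0.5,"z":0,"rx":0.5,"ry":0.06,"rz":0},{"x":0,"y":-0.75,"z":0,"rx":0.75,"ry":0.09,"rz":0},{"x":0,"y":-1,"z":0,"rx":0.99,"ry":0.12,"rz":0},{"x":0,"y":-1,"z":0,"rx":0.99,"ry":0.12,"rz":0},{"x":0,"y":-1,"z":0,"rx":0.99,"ry":0.12,"rz":0}]' && python3 -m creep '[{"x":0,"y":-0.1,"z":-0.1,"rx":0.25,"ry":0.03,"rz":0},{"x":0,"y":-0.15,"z":-0.3,"rx":0.5,"ry":0.06,"rz":0},{"x":0,"y":-0.15,"z":-0.5,"rx":0.5,"ry":0.06,"rz":0},{"x":0,"y":-0.15,"z":-0.5,"rx":0.5,"ry":0.06,"rz":0}]'
python3 - <<'E'
from workcell import ctrl
import cv2,numpy as np
s=ctrl.read_state();print(s["joint_pos"],s["tcp_rot"])
c=ctrl.camera("scene")["frame"][150:320,160:345,::-1]
c2=ctrl.camera("side")["frame"][90:220,270:440,::-1]
f=lambda a:cv2.convertScaleAbs(cv2.resize(a,(400,370),interpolation=cv2.INTER_CUBIC),alpha=1.6)
cv2.imwrite("pics/p1.png",np.hstack([f(c),f(c2)]))
E
```

```text
t: 1.35
position: [0.5245, -0.4014, 0.2976]
tcp_rot: [-3.137, -0.526, 1.685]
ft_force: [-0.8, 0.9, 0.4]
finger_gap: -0.0002
grasp_force: 0.0
t: 1.75
position: [0.5236, -0.4265, 0.1959]
tcp_rot: [-3.131, -0.794, 1.684]
ft_force: [-0.2, 0.9, -0.6]
finger_gap: -0.0005
grasp_force: 0.0
[-0.87356156  0.87365029  1.11336856  0.41003761  1.8396329  -1.02367315] [-3.13118396 -0.79354029  1.68404136]
```

View pics/p1.png

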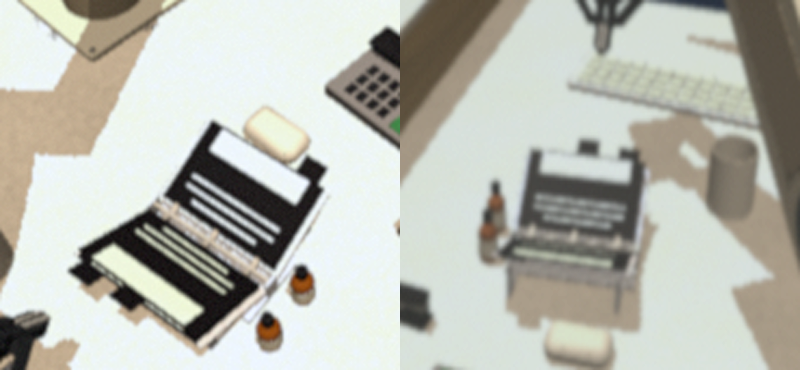

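The hand is tilted 45°, just outside the tab, and the tab is clear. Next I go in along the tool axis until the tips are under the tab.

```bash
python3 -m creep '[{"x":0.02,"y":0.03,"z":-0.1,"rx":0,"ry":0,"rz":0},{"x":0.02,"y":0.08,"z":-0.26,"rx":0,"ry":0,"rz":0},{"x":0,"y":0.15,"z":-0.33,"rx":0,"ry":0,"rz":0},{"x":0,"y":0.22,"z":-0.4,"rx":0,"ry":0,"rz":0},{"x":-0.01,"y":0.29,"z":-0.47,"rx":0,"ry":0,"rz":0},{"x":-0.02,"y":0.33,"z":-0.52,"rx":0,"ry":0,"rz":0},{"x":-0.02,"y":0.36,"z":-0.55,"rx":0,"ry":0,"rz":0},{"x":-0.02,"y":0.36,"z":-0.55,"rx":0,"ry":0,"rz":0},{"x":-0.02,"y":0.36,"z":-0.55,"rx":0,"ry":0,"rz":0}]'
python3 - <<'E'
from workcell import ctrl
import cv2,numpy as np
s=ctrl.read_state();print(s["position"],s["tcp_rot"],s["ft_force"])
c=ctrl.camera("scene")["frame"][220:320,170:280,::-1]
c2=ctrl.camera("side")["frame"][100:200,300:410,::-1]
f=lambda a:cv2.convertScaleAbs(cv2.resize(a,(400,370),interpolation=cv2.INTER_CUBIC),alpha=2)
cv2.imwrite("pics/p2.png",np.hstack([f(c),f(c2)]))
E
```

```text
t: 2.75
position: [0.5217, -0.3586, 0.0927]
tcp_rot: [3.141, -0.784, 1.691]
ft_force: [-0.3, 0.0, -0.5]
finger_gap: 0.0002
grasp_force: 0.0
[ 0.52169862 -0.35856773  0.09270585] [ 3.14100514 -0.78406506  1.69077633] [-0.26642256  0.00123904 -0.47649587]
```

View pics/p2.png

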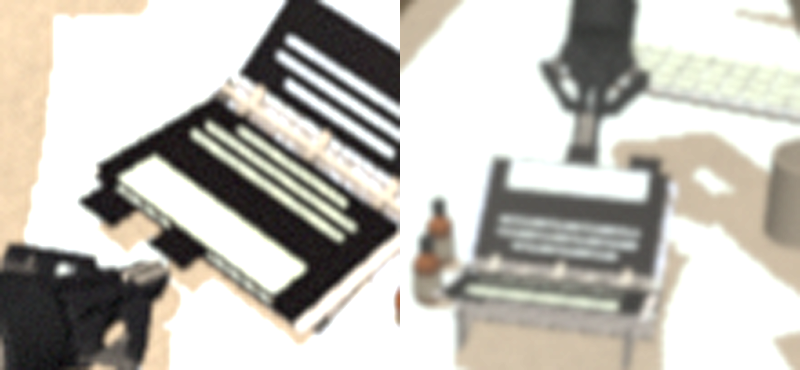

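The tips are level with the tab's outer edge and about 2 mm below it, with no contact. I'll go 10 mm lower, then 10 mm further in, and start lifting to about 55°.

```bash
python3 -m creep '[{"x":0,"y":0,"z":-0.05,"rx":0,"ry":0,"rz":0},{"x":0,"y":0.02,"z":-0.05,"rx":0,"ry":0,"rz":0},{"x":0,"y":0.05,"z":-0.05,"rx":0,"ry":0,"rz":0},{"x":0,"y":0.05,"z":-0.05,"rx":0,"ry":0,"rz":0},{"x":0,"y":0.05,"z":-0.05,"rx":0,"ry":0,"rz":0}]' && python3 -m creep '[{"x":0,"y":0,"z":0.04,"rx":0,"ry":0,"rz":0},{"x":0,"y":0.03,"z":0.09,"rx":0,"ry":0,"rz":0},{"x":0,"y":0.06,"z":0.145,"rx":0,"ry":0,"rz":0},{"x":-0.01,"y":0.1,"z":0.2,"rx":0,"ry":0,"rz":0},{"x":-0.02,"y":0.15,"z":0.25,"rx":0,"ry":0,"rz":0},{"x":-0.025,"y":0.2,"z":0.29,"rx":0,"ry":0,"rz":0},{"x":-0.03,"y":0.26,"z":0.325,"rx":0,"ry":0,"rz":0},{"x":-0.03,"y":0.26,"z":0.325,"rx":0,"ry":0,"rz":0}]'
python3 - <<'E'
from workcell import ctrl
import cv2,numpy as np
c=ctrl.camera("scene")["frame"][200:320,170:302,::-1]
c2=ctrl.camera("side")["frame"][100:200,300:410,::-1]
f=lambda a:cv2.convertScaleAbs(cv2.resize(a,(400,370),interpolation=cv2.INTER_CUBIC),alpha=2)
cv2.imwrite("pics/p3.png",np.hstack([f(c),f(c2)]))
E
```

```text
t: 3.35
position: [0.5211, -0.3477, 0.0814]
tcp_rot: [-3.14, -0.786, 1.69]
ft_force: [-0.4, 0.4, 0.4]
finger_gap: -0.0
grasp_force: 0.0
t: 4.15
position: [0.515, -0.2943, 0.1477]
tcp_rot: [-3.141, -0.786, 1.691]
ft_force: [-0.7, -0.3, -0.0]
finger_gap: -0.0002
grasp_force: 0.0
```

View pics/p3.png

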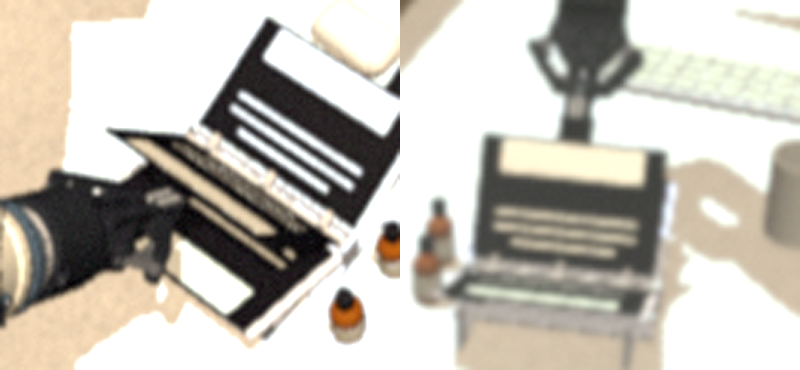

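The leaf is at about 55°, carried on the fingertips. The last leaf's pale block is still down on the cradle. Next I push it over the top while righting the tool.

```bash
python3 -m creep '[{"x":-0.01,"y":0.05,"z":0.03,"rx":-0.07,"ry":-0.01,"rz":0},{"x":-0.015,"y":0.105,"z":0.065,"rx":-0.165,"ry":-0.02,"rz":0},{"x":-0.02,"y":0.165,"z":0.095,"rx":-0.265,"ry":-0.03,"rz":0},{"x":-0.03,"y":0.225,"z":0.12,"rx":-0.4,"ry":-0.05,"rz":0},{"x":-0.04,"y":0.285,"z":0.14,"rx":-0.53,"ry":-0.06,"rz":0},{"x":-0.045,"y":0.345,"z":0.15,"rx":-0.66,"ry":-0.08,"rz":0},{"x":-0.05,"y":0.41,"z":0.155,"rx":-0.78,"ry":-0.09,"rz":0},{"x":-0.06,"y":0.475,"z":0.155,"rx":-0.895,"ry":-0.105,"rz":0},{"x":-0.07,"y":0.535,"z":0.15,"rx":-0.99,"ry":-0.12,"rz":0},{"x":-0.07,"y":0.535,"z":0.15,"rx":-0.99,"ry":-0.12,"rz":0},{"x":-0.07,"y":0.535,"z":0.15,"rx":-0.99,"ry":-0.12,"rz":0}]'
python3 - <<'E'
from workcell import ctrl
import cv2,numpy as np
c=ctrl.camera("scene")["frame"][170:320,170:335,::-1]
c2=ctrl.camera("side")["frame"][90:220,290:433,::-1]
f=lambda a:cv2.convertScaleAbs(cv2.resize(a,(400,370),interpolation=cv2.INTER_CUBIC),alpha=2)
cv2.imwrite("pics/p4.png",np.hstack([f(c),f(c2)]))
E
```

```text
t: 5.35
position: [0.501, -0.1889, 0.1762]
tcp_rot: [-3.141, -0.265, 1.691]
ft_force: [0.4, -0.0, -0.2]
finger_gap: -0.0003
grasp_force: 0.0
```

View pics/p4.png

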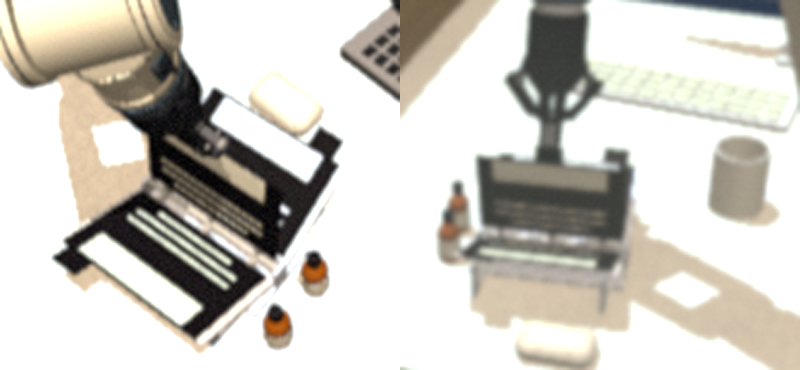

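The leaf is now just past upright, the last leaf is flat on the right, and nothing else has moved. I'll carry it on down the left side, stopping short of the stop.

```bash
python3 -m creep '[{"x":-0.01,"y":0.065,"z":-0.01,"rx":-0.17,"ry":-0.02,"rz":0},{"x":-0.015,"y":0.125,"z":-0.02,"rx":-0.34,"ry":-0.04,"rz":0},{"x":-0.02,"y":0.185,"z":-0.04,"rx":-0.5,"ry":-0.06,"rz":0},{"x":-0.03,"y":0.245,"z":-0.07,"rx":-0.5,"ry":-0.06,"rz":0},{"x":-0.035,"y":0.3,"z":-0.1,"rx":-0.5,"ry":-0.06,"rz":0},{"x":-0.04,"y":0.35,"z":-0.145,"rx":-0.5,"ry":-0.06,"rz":0},{"x":-0.05,"y":0.4,"z":-0.19,"rx":-0.5,"ry":-0.06,"rz":0},{"x":-0.055,"y":0.445,"z":-0.24,"rx":-0.5,"ry":-0.06,"rz":0},{"x":-0.06,"y":0.485,"z":-0.29,"rx":-0.5,"ry":-0.06,"rz":0},{"x":-0.06,"y":0.52,"z":-0.345,"rx":-0.5,"ry":-0.06,"rz":0},{"x":-0.06,"y":0.52,"z":-0.345,"rx":-0.5,"ry":-0.06,"rz":0},{"x":-0.06,"y":0.52,"z":-0.345,"rx":-0.5,"ry":-0.06,"rz":0}]' && python3 -m creep '[{"x":0,"y":0.01,"z":-0.015,"rx":0,"ry":0,"rz":0},{"x":0,"y":0.02,"z":-0.03,"rx":0,"ry":0,"rz":0},{"x":0,"y":0.03,"z":-0.045,"rx":0,"ry":0,"rz":0},{"x":0,"y":0.03,"z":-0.045,"rx":0,"ry":0,"rz":0},{"x":0,"y":0.03,"z":-0.045,"rx":0,"ry":0,"rz":0}]'
python3 - <<'E'
from workcell import ctrl
import cv2,numpy as np
c=ctrl.camera("scene")["frame"][170:320,170:335,::-1]
c2=ctrl.camera("side")["frame"][90:220,290:433,::-1]
f=lambda a:cv2.convertScaleAbs(cv2.resize(a,(400,370),interpolation=cv2.INTER_CUBIC),alpha=2)
cv2.imwrite("pics/p5.png",np.hstack([f(c),f(c2)]))
E
```

```text
t: 6.65
position: [0.4889, -0.0848, 0.1069]
tcp_rot: [-3.141, -0.0, 1.69]
ft_force: [0.9, 0.3, 0.7]
finger_gap: -0.0
grasp_force: 0.0
t: 7.15
position: [0.4889, -0.0789, 0.0983]
tcp_rot: [-3.141, -0.0, 1.69]
ft_force: [0.6, -0.1, 0.1]
finger_gap: -0.0003
grasp_force: 0.0
```

View pics/p5.png

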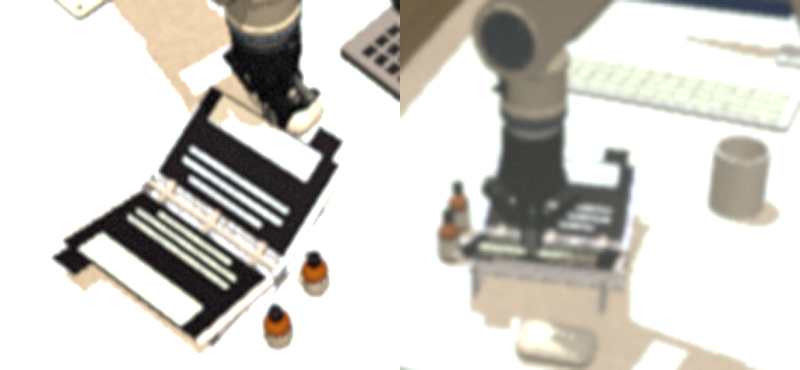

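The leaf is nearly down on the left, and the hand hasn't touched the mouse. I'll press straight down in small steps, watching the force.

```bash
python3 -m creep '[{"x":0,"y":0,"z":-0.01,"rx":0,"ry":0,"rz":0},{"x":0,"y":0,"z":-0.02,"rx":0,"ry":0,"rz":0},{"x":0,"y":0,"z":-0.02,"rx":0,"ry":0,"rz":0},{"x":0,"y":0,"z":-0.02,"rx":0,"ry":0,"rz":0}]'|egrep 'pos|force' ; python3 -m creep '[{"x":0,"y":0,"z":-0.01,"rx":0,"ry":0,"rz":0},{"x":0,"y":0,"z":-0.01,"rx":0,"ry":0,"rz":0},{"x":0,"y":0,"z":-0.01,"rx":0,"ry":0,"rz":0}]'|egrep 'pos|force'
```

```text
position: [0.4889, -0.079, 0.0942]
ft_force: [-0.8, -0.5, 0.2]
grasp_force: 0.0
position: [0.4892, -0.079, 0.093]
ft_force: [-2.4, 1.6, 10.6]
grasp_force: 4.3
```

At z = 0.093 the force rose to 10.6 N, which puts the leaf on its stop at the predicted height. Now I lift clear and check.

```bash
python3 -m creep '[{"x":0,"y":0,"z":0,"rx":0,"ry":0,"rz":0},{"x":0,"y":0,"z":0,"rx":0,"ry":0,"rz":0},{"x":0,"y":0,"z":0.05,"rx":0,"ry":0,"rz":0},{"x":0,"y":0,"z":0.2,"rx":0,"ry":0,"rz":0},{"x":0,"y":0,"z":0.45,"rx":0,"ry":0,"rz":0},{"x":0.2,"y":0.1,"z":0.7,"rx":0,"ry":0,"rz":0},{"x":0.4,"y":0.3,"z":0.9,"rx":0,"ry":0,"rz":0},{"x":0.6,"y":0.5,"z":0.9,"rx":0,"ry":0,"rz":0},{"x":0.8,"y":0.7,"z":0.9,"rx":0,"ry":0,"rz":0},{"x":0.8,"y":0.7,"z":0.9,"rx":0,"ry":0,"rz":0},{"x":0.8,"y":0.7,"z":0.9,"rx":0,"ry":0,"rz":0}]'
python3 - <<'E'
from workcell import ctrl
from fit import *
D={n:ctrl.camera(n) for n in("scene","side")}
c=D["scene"]["frame"][195:315,180:330,::-1];c2=D["side"]["frame"][130:220,295:395,::-1]
for q in(2.3,2.2,2.1):
    for s in(-.018,.018):print(q,s,((proj(D["scene"],[pt(r.x,s,.164,q)])[0]-[180,195])*400/150).round(0),((proj(D["side"],[pt(r.x,s,.164,q)])[0]-[295,130])*4+[400,0]).round(0))
f=lambda a,k:cv2.convertScaleAbs(cv2.resize(a,k,interpolation=cv2.INTER_CUBIC),alpha=1.7)
a=f(c,(400,320));b=f(c2,(400,360))
a=cv2.copyMakeBorder(a,0,40,0,0,cv2.BORDER_CONSTANT)
cv2.imwrite("pics/p6.png",np.hstack([a,b]))
E
```

```text
t: 9.05
position: [0.6523, 0.0647, 0.2734]
tcp_rot: [3.138, -0.001, 1.693]
ft_force: [1.3, -0.8, 0.4]
finger_gap: 0.0
grasp_force: 0.0
2.3 -0.018 [275.  40.] [582. 212.]
2.3 0.018 [301.  55.] [541. 207.]
2.2 -0.018 [270.  36.] [584. 193.]
2.2 0.018 [296.  52.] [543. 188.]
2.1 -0.018 [264.  34.] [586. 174.]
2.1 0.018 [291.  50.] [545. 169.]
```

View pics/p6.png

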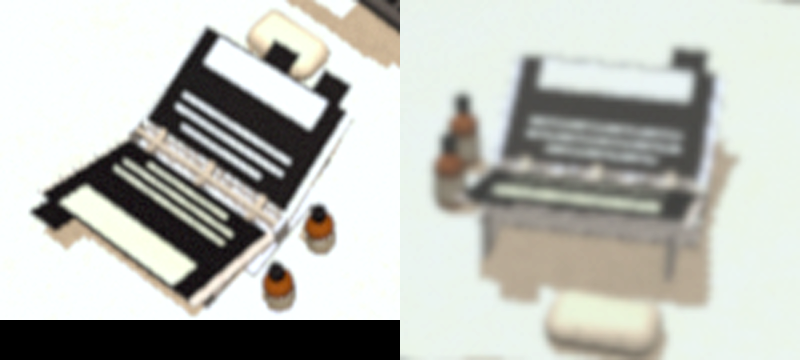

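The turned leaf lies flat on the left: its tab corners are near (274,39) and (300,54), against (275,40) and (301,55) predicted at 2.30. The last leaf, bottles and mouse are unmoved, and the hand is clear.

```bash
python3 -c "
from workcell import ctrl;print(ctrl.job_done())"
```

```text
the job is handed in; nothing more can be done
None
```

The leaf with the middle tab is turned and lies flat on the left. The other two leaves, the bottles and the mouse are where they were, the hand is clear, and the job was handed in after about 9 s of robot time; the judge's verdict was not returned.

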